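# Release a salve tin from the spring dispenser and trap it on the landing

## Task

Press the release key of the little spring dispenser all the way down with one fingertip, and stop the salve tin that shoots out with the other finger, so that it stays on the open landing in front of the hood and does not go over the lip. Do not pinch or lift the tin, and leave the things round about where they are. Finish still holding: keep the finger against the tin, which the spring goes on pushing.

Things in the scene. Friction and masses are not known exactly. Their poses are not given: they have to be found in the camera images.
- dispenser: Fixed wooden tin dispenser. Origin on the counter under the middle of the lane, level with the key; -x is the way the tin comes out (roughly towards the robot), +y points from the lane to the release key, z up. The lane runs along x, floor 30 mm above the counter, 66 mm wide, walls 6 mm thick, 11 mm above its floor. A hood with clear top, 72 mm above the counter, covers x = +0.073 to +0.198.
- gate (a point): Middle of the slot in the lane floor at dispenser x = +0.0685, y = 0, 30 mm above the counter. Here a steel blade, part of the release key, stands 9 mm above the lane floor and holds the tin back; it sinks as the key goes down.
- pusher (a joint): Travel of the sprung pusher behind the tin: 0 = cocked, 0.13 m = fully out. It presses on the tin with 3.8 N, about 2 N at full stroke; once the gate is down it drives the tin out at about 0.1 m/s, over the lip in about 1 s unless something stops it, and goes on pushing a stopped tin. Its rod and knob stick out behind, to dispenser x = +0.287, 47 mm above the counter.
- lip (a point): Middle of the open front edge where the lane ends, at dispenser x = -0.017, y = 0, 30 mm above the counter.
- key_face (a point): Centre of the top face of the release key, a dark steel plate 32 mm (dispenser x) by 30 mm (y) beside the landing, at dispenser x = 0, y = +0.075; 52 mm above the counter when up, 38 mm when fully down (8 mm above the lane floor). A second fingertip over the middle of the lane, 75 mm away along dispenser y, enters the lane as the key goes down.
- release_key (a joint): Travel of the release key: 0 = up, 0.014 m = fully down. It moves straight down against about 3 to 8 N and stays where it is left. The gate lets the tin go at about 0.009 m.
- salve_tin: Round salve tin, 63 mm in diameter, 30 mm high, about 80 g, standing upright in the lane under the hood, its centre at dispenser x = +0.103. Origin at the centre of its underside; z up.
- landing (a point): Point on the lane floor in the middle of the open landing (dispenser x = +0.066 to -0.017), at x = +0.025, y = 0, 30 mm above the counter. The robot reaches in through the shopfront's open hatch: a wooden post stands ahead of its base on the right (at x = 0.17, y = -0.10): keep the upper arm to the left of it; a 0.185 m high till box stands on the left, its nearest corner at x = 0.65, y = 0.15.
- carton_a: Bystander: small soap carton 62 x 92 x 34 mm beside the hood, on the side away from the key. Origin at the centre of its underside.
- soap_bar: Bystander: cream-coloured bar of soap, 59 x 90 x 46 mm, behind the dispenser, to the right of its rod. Origin at the centre of its underside.
- weight: Bystander: dark iron scale weight, 54 mm wide, 50 mm high, beside the landing, on the side away from the key. Origin at the centre of its underside.
- stamp: Bystander: wooden soap stamp 36 x 50 x 74 mm, to the right of the scale weight. Origin at the centre of its underside.
Things that resemble listed ones, but are neither listed nor needed, are in the scene too. What is shaped like the salve_tin but blue is not meant.

How it is judged:
By the outcome, as a careful person would: the job done as asked, in the order asked, and still so for the second after the job is handed in, while the arm keeps its last pose, push and grip.
It also fails if it takes over 32 s, if anything falls off the work surface, if the arm or the gripper's body presses on something with over 40 N, if the wrist force passes 120 N, or if a joint passes its speed limit or range.

## Robot

A 6-joint arm with a two-finger parallel gripper is mounted at the origin on a cart in front of the work surface, level with it; the furniture and walls round the work are solid. World frame = base frame: x ahead of the robot, y to its left, z up, the work surface at z = 0. Lengths are in mm, angles in rad, forces in N, time in s.
With the tool pointing down it reaches from about 275 to 750 mm from the base axis. Payload 10.2 kg.
Tool frame: the origin (TCP) lies at the very end of the fingers, on their centre line; the grasp point (between the pads) lies 19 mm behind it; y points along the fingers, x is the direction in which the jaws open and shut, and the axes are right-handed (so a half turn about y gives the same grasp; the last joint's range is limited). The gripper opens to 85 mm and grips with 20 to 120 N. Pads are 22 mm wide; open, the fingers measure 114 mm over their backs; the gripper's body (76 mm by 85 mm) begins 54 mm behind the grasp point. The pads swing forward as they close: fully open they stand 13 mm farther back than shut.
Start: joints at [1.067, 0.313, 1.498, -0, 1.331, -0.223], TCP at [145.503, 504.44, 231.294] pointing down, gripper open.
Joint ranges: [-2.94, 2.94], [-0.97, 2.17], [0.19, 2.56], [-1.23, 4.37], [0.02, 3.11], [-2.88, 2.88]. Speed limits (rad/s): [2.39, 2.39, 3.01, 3.14, 3.14, 3.14].

## Interface

Orientations are given as a unit quaternion [w, x, y, z].
In Python, from rig import telemetry, imaging, ctrl gives the robot as it stands.
- The arm moves only by the shell command python3 -m handwheel 'ROWS' [FORCE]. ROWS is JSON, a list of rows, each an object with "delta_pos": the shift along the tool's x, y, z in cm, a list of three; "twist": the turn, a rotation vector about the tool's x, y, z in rad, a list of three; "jaw": the opening, from 0 (shut) to 1 (fully open). A call has exactly 10 rows; each row is the pose to reach, as a shift and turn from the pose commanded when the call began, along the tool's axes at that moment; what a row does not reach only later rows make up. A row lasts 1/12 s, in which the tool goes at most 41.7 mm and 7.16 degrees, less where a joint would pass 70% of its speed; a pose out of reach is approached as far as the arm can. A call with a gripper value outside its range is refused whole. The fingers move at their own pace and stop on an object; FORCE is the grip in N (left out, the last holds). Time passes only in rows, so rows that repeat a pose let the fingers close, or fill a call up. It gives the time, the measured TCP pose, the force and the opening at its end, in the units of the state.
- telemetry.sense(): the state, without advancing time (a new reading comes with each control period).
- imaging.capture(name): name is "scene" or "top" or "wrist"; returns a dict with "frame" (420x560x3 uint8, red, green, blue), "z_map" (420x560 float32, mm along the optical axis (not along the pixel's ray), 0 where there is no reading), "fx", "fy", "cx", "cy" (pixels), "D" ([k1, k2, p1, p2, k3] as OpenCV has them; the pictures are not rectified), "rvec" (rotation vector, rad) and "tvec" (3), from world to camera coordinates, as OpenCV has them. Camera axes: x right, y down, z forward; pixel columns grow to the right and rows downward; lengths in mm; the calibration is good to about 2 mm. A picture is of the moment at which its call begins.
- ctrl.finish_job(): hands the job in, once; it reports no verdict.
The state is a dict: "time_s": time; "joints": joint angles; "dq": joint speeds; "tau": joint torques, N m; "eef_pos": TCP position; "ee_rot": TCP orientation; "force": force on the tool from outside, world axes, zero at the start; "wrist_torque": the same for the moment, N m; "grip_width": opening from 0.0 (shut) to 1.0 (fully open).
Only numpy, scipy, OpenCV 4.12 (cv2) and the standard library are available. Lean on these libraries where they do the work, as an engineer would, in place of code of your own. Each camera call takes 0.05 s, during which the arm holds its last target.

## Working session

There is one attempt and no reset: what is moved stays moved. The work goes in short steps, Python scripts to look and compute and a shell command to move; the robot and the scene stay as the last step left them, time stands still between calls to the robot, and variables do not carry over. Pictures are saved under pics/ and viewed, and the job is handed in when it is done.

```bash
mkdir -p pics; ls; python3 - <<'E'
from rig import telemetry, imaging, ctrl
import cv2,pickle
print(telemetry.sense())
for n in ("scene","top"):
    c=imaging.capture(n); pickle.dump(c,open(f"{n}0.pkl","wb"))
    cv2.imwrite(f"pics/{n}0.png",c["frame"][:,:,::-1])
    print(n,c["fx"],c["cx"],c["cy"],c["D"],c["rvec"],c["tvec"])
E
```

```text
pics
{'time_s': 0.0, 'joints': array([ 1.06659640e+00,  3.13444365e-01,  1.49846188e+00, -7.75603058e-07,
        1.33099717e+00, -2.23409690e-01]), 'dq': array([ 0.00063546, -0.00158315,  0.00182354, -0.00040148, -0.00017906,
       -0.00317315]), 'tau': array([ 2.80089567e-03, -4.12270331e+01, -2.59735054e+01, -9.84315307e-05,
        4.26843268e-03,  4.63172626e-05]), 'eef_pos': array([145.37044554, 504.19575155, 230.7286264 ]), 'ee_rot': array([-0.56485753,  0.56523729,  0.42469044, -0.42553591]), 'force': array([0.44655321, 0.18899174, 0.05476159]), 'wrist_torque': array([ 0.00843729, -0.03367851, -0.02992819]), 'grip_width': 0.9970598317544959}
scene 468.34797633395317 274.1881921665967 211.02617796287865 [-0.01121421  0.          0.          0.          0.        ] [ 1.18073099 -1.96879704  1.22968351] [295.47589796 314.83286491 400.11069632]
top 393.06356043844175 276.8420921857782 209.74056885071968 [0.03545295 0.         0.         0.         0.        ] [ 2.12119998 -2.17815962  0.08507494] [ 25.72720521 632.21756068 852.75787535]
```

View pics/scene0.png

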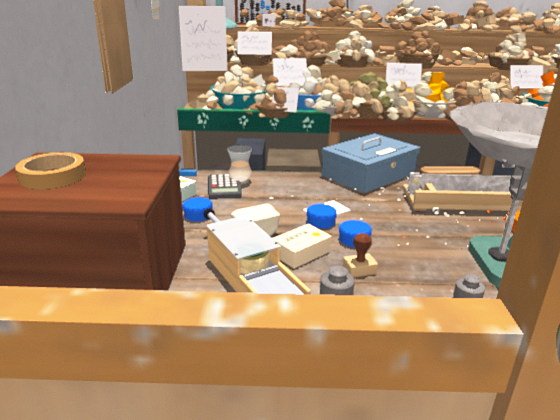

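View pics/top0.png

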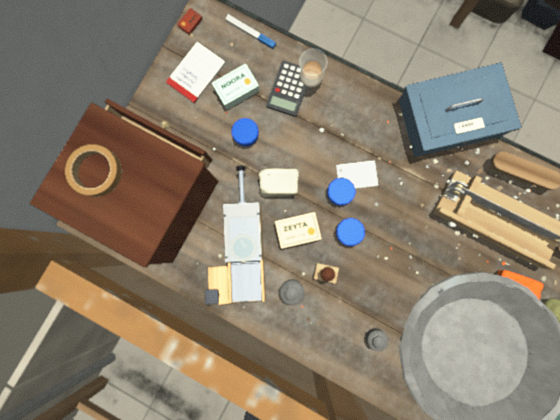

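```bash
cat > h.py <<'E'
import numpy as np,cv2
def cloud(c):
    z=c["z_map"]; h,w=z.shape
    u,v=np.meshgrid(np.arange(w),np.arange(h))
    K=np.array([[c["fx"],0,c["cx"]],[0,c["fy"],c["cy"]],[0,0,1.]])
    n=cv2.undistortPoints(np.stack([u,v],-1).reshape(-1,1,2).astype(float),K,np.array(c["D"])).reshape(h,w,2)
    P=np.dstack([n[...,0]*z,n[...,1]*z,z])
    R=cv2.Rodrigues(np.array(c["rvec"],float))[0]
    W=(P-np.array(c["tvec"]).reshape(3))@R
    W[z==0]=np.nan
    return W
E
python3 - <<'E'
import pickle,cv2,numpy as np
from h import cloud
c=pickle.load(open("top0.pkl","rb"));W=cloud(c)
np.set_printoptions(precision=0,suppress=True)
pts=dict(key=(211,297),land1=(247,270),land2=(246,290),hood=(230,215),tin=(243,246),rodknob=(240,168),rod=(241,185),wood=(220,280),weight=(291,291),stamp=(326,272),carton=(298,231),soap=(279,182),till=(190,220),tillc=(215,180),tillc2=(150,263),beam1=(100,300),beam2=(200,345),beam3=(300,400),counter=(250,330),c2=(270,320),floor=(190,290),wallL=(232,280),wallR=(264,280))
for k,(u,v) in pts.items(): print(k,W[v,u])
f=c["frame"][150:330,180:340,::-1]
cv2.imwrite("pics/topcrop.png",cv2.resize(f,None,fx=3.3,fy=3.3,interpolation=cv2.INTER_CUBIC)[:600])
z=W[150:330,180:340,2]
m=cv2.applyColorMap(np.nan_to_num(np.clip(z*2,0,255)).astype(np.uint8),cv2.COLORMAP_JET)
cv2.imwrite("pics/topz.png",cv2.resize(m,None,fx=3.3,fy=3.3,interpolation=cv2.INTER_NEAREST))
E
```

```text
key [444. 156.  52.]
land1 [499.  79.  28.]
land2 [456.  82.  30.]
hood [620. 109.  75.]
tin [552.  83.  69.]
rodknob [726.  88.  57.]
rod [688.  87.  54.]
wood [478. 143.  11.]
weight [453. -18.  50.]
stamp [493. -93.  74.]
carton [583. -37.  35.]
soap [694.   2.  44.]
till [613. 202.  54.]
tillc [705. 149.  35.]
tillc2 [523. 253. 155.]
beam1 [452. 363. 125.]
beam2 [360. 164. 123.]
beam3 [250. -29. 106.]
counter [364.  78.   1.]
c2 [384.  32.  -4.]
floor [456. 214.   2.]
wallL [478. 113.  32.]
wallR [475.  44.   2.]
```

View pics/topcrop.png

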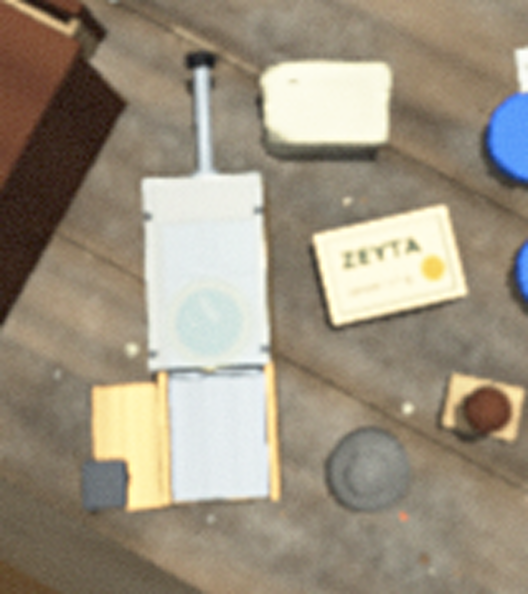

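View pics/topz.png

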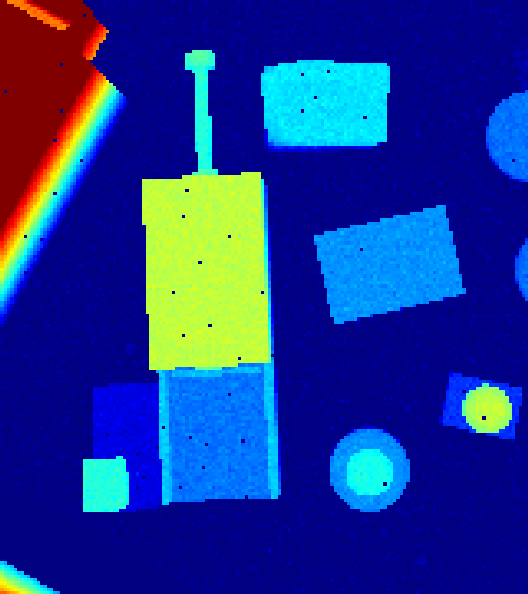

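```bash
cat > fit.py <<'E'
import pickle,cv2,numpy as np
from h import cloud
c=pickle.load(open("top0.pkl","rb"));W=cloud(c)
np.set_printoptions(precision=1,suppress=True)
z=W[...,2]
def comp(lo,hi,seed):
    m=((z>lo)&(z<hi)).astype(np.uint8)
    n,l=cv2.connectedComponents(m,connectivity=4); return l==l[seed[1],seed[0]]
for nm,lo,hi,s in (("key",44,60,(211,297)),("hood",66,80,(230,215)),("land",22,36,(246,280))):
    m=comp(lo,hi,s); p=W[m]; r=cv2.minAreaRect(p[:,:2].astype(np.float32))
    print(nm,m.sum(),"mean",p.mean(0),"med z",np.median(p[:,2]),"rect",r)
for lo,s in ((45,(240,168)),):
    m=comp(40,64,s); m[:, :]&=True; p=W[m]; 
    print("rod",len(p)); 
    for x0 in range(int(p[:,0].min()),int(p[:,0].max()),10):
        q=p[(p[:,0]>=x0)&(p[:,0]<x0+10)]; 
        if len(q): print(x0,q.mean(0))
print(np.nanmedian(z[320:340,245:260]))
# walls: z 36-46 
m=(z>37)&(z<46)&(W[...,0]>440)&(W[...,0]<530)&(W[...,1]<125)&(W[...,1]>30)
p=W[m]
for s in (p[p[:,1]>80],p[p[:,1]<80]):
    print("wall",len(s),s.mean(0),np.polyfit(s[:,0],s[:,1],1))
E
python3 fit.py
```

```text
key 218 mean [445.8 155.3  52. ] med z 52.114022409088406 rect ((446.10101318359375, 155.5620880126953), (34.35352325439453, 28.626222610473633), 0.19962210953235626)
hood 2078 mean [583.5  85.1  72. ] med z 72.00563902269002 rect ((583.972900390625, 85.35107421875), (124.88599395751953, 78.24815368652344), 1.7003947496414185)
land 1125 mean [474.   83.   30.8] med z 30.750464200628976 rect ((476.34234619140625, 83.11119079589844), (89.08031463623047, 65.64569091796875), 1.8654495477676392)
rod 197
649 [652.7  85.8  54.6]
659 [664.1  86.9  51.2]
669 [674.   87.9  50.9]
679 [684.1  87.6  51.5]
689 [694.1  88.   51.9]
699 [703.6  88.2  51.7]
709 [713.8  88.   51.9]
719 [724.9  88.9  53.8]
729 [731.4  87.5  56.7]
-0.27168668664818013
wall 129 [487.2 112.8  40.6] [ -0.2 218.9]
wall 128 [486.3  48.8  40.8] [  0.1 -13.6]
```

```bash
cat > plan.py <<'E'
import numpy as np
from scipy.spatial.transform import Rotation as Ro
from rig import telemetry
np.set_printoptions(precision=3,suppress=True)
th=0.0314;O=np.array([448.3,80.9,0])
D=Ro.from_euler('z',th).as_matrix()
def disp(x,y,z): return O+D@np.array([x,y,z])
def state():
    s=telemetry.sense(); q=s["ee_rot"]; R=Ro.from_quat([*q[1:],q[0]]).as_matrix(); return s,R
def delta(target,Rt=None):
    s,R=state(); 
    if Rt is None: Rt=np.column_stack([D[:,1]*np.sign((R[:,0]@D[:,1])), [0,0,-1], np.cross(D[:,1]*np.sign(R[:,0]@D[:,1]),[0,0,-1])])
    print("t",s["time_s"],"tcp",s["eef_pos"],"f",s["force"],"w",s["grip_width"])
    print("in disp",D.T@(s["eef_pos"]-O), "R",R.tolist())
    print("delta cm",R.T@(target-s["eef_pos"])/10,"twist",Ro.from_matrix(R.T@Rt).as_rotvec())
E
python3 - <<'E'
from plan import *
delta(disp(-10,37.5,180))
print(disp(-10,37.5,180))
import pickle
from h import cloud
for n in("scene","top"):
    W=cloud(pickle.load(open(n+"0.pkl","rb"))).reshape(-1,3)
    W=W[~np.isnan(W[:,0])]
    for x in range(0,600,50):
        row=[]
        for y in range(-200,600,50):
            m=(W[:,0]>=x)&(W[:,0]<x+50)&(W[:,1]>=y)&(W[:,1]<y+50)
            row.append(int(np.percentile(W[m,2],99)) if m.sum()>3 else -1)
        print(x,row)
E
```

```text
t 0.1 tcp [145.392 504.242 230.818] f [ 0.034  0.011 -0.21 ] w 1.00122587857455
in disp [-289.468  432.643  230.818] R [[0.277148482028717, -0.0005745101436033795, -0.960826929705487], [0.9608264781739306, -0.0009733202941725749, 0.2771489337657397], [-0.0010944172236072025, -0.999999361292646, 0.00028225031589595995]]
delta cm [-29.014   5.103 -38.735] twist [-0.    -0.312 -0.001]
[437.128 118.068 180.   ]
0 [-1, -1, -1, -1, -1, -1, -1, -1, -1, -1, -1, -1, -1, -1, -1, -1]
50 [-1, -1, -1, -1, 195, -1, -1, -1, -1, -1, -1, -1, -1, -1, -1, -1]
100 [-1, 28, 186, -1, 202, -1, -1, -1, -1, -1, -1, -1, -1, -1, -1, -1]
150 [-1, -1, 310, 122, 122, -1, -1, -1, -1, -1, -1, -1, -1, -1, -1, -1]
200 [-1, -1, 374, 123, 122, 122, -1, -1, -1, -1, -1, -1, -1, -1, -1, -1]
250 [-1, -1, -1, 123, 123, 123, 123, 122, -1, -1, -1, -1, -1, -1, -1, -1]
300 [272, -1, -1, -1, -1, 123, 123, 123, 123, 122, -1, -1, -1, -1, -1, -1]
350 [274, 0, -1, -1, -1, -1, -1, 123, 123, 123, 122, 122, -1, -1, -1, -1]
400 [271, 0, 0, 48, 40, 30, -1, -1, 123, 123, 123, 122, 122, -1, -1, -1]
450 [0, 68, 69, 48, 39, 30, 40, -1, -1, -
[... 335 characters left out ...]
 -1, -1, -152, -155, -1, -1, -1, -1, -1, -1, -1, -1, -1]
150 [57, 67, -50, -1, -1, -1, -1, -1, -1, -1, -1, -1, -1, -1, -1, -1]
200 [3, 124, 135, 125, 126, 126, -1, -1, -1, -1, -1, -1, -1, -1, -1, -1]
250 [3, 4, 3, 125, 125, 126, 126, 126, -1, -1, -1, -1, -1, -1, -1, -1]
300 [273, 4, 3, 4, 4, 125, 126, 126, 126, 125, -1, -1, -1, -1, -1, -1]
350 [277, 3, 3, 4, 3, 3, 123, 125, 126, 126, 126, -1, -1, -1, -1, -1]
400 [275, 3, 4, 52, 42, 34, 54, 54, 124, 126, 126, 126, 127, -1, -1, -1]
450 [3, 73, 73, 52, 43, 33, 52, 54, 3, 4, 125, 126, 126, 223, 207, -1]
500 [5, 33, 67, 4, 73, 74, 74, 14, 184, 185, 184, 4, 126, 260, -1, -1]
550 [33, 33, 37, 38, 73, 75, 74, 4, 185, 185, 185, 186, 4, 252, 202, 120]
```

```bash
python3 -m handwheel '[{"delta_pos":[-1,0,-1.3],"twist":[0,-0.02,0],"jaw":0.71},{"delta_pos":[-3,0,-4],"twist":[0,-0.05,0],"jaw":0.71},{"delta_pos":[-5.2,0,-7],"twist":[0,-0.08,0],"jaw":0.71},{"delta_pos":[-7.5,0,-10],"twist":[0,-0.1,0],"jaw":0.71},{"delta_pos":[-9.8,0,-13],"twist":[0,-0.13,0],"jaw":0.71},{"delta_pos":[-12,0,-16],"twist":[0,-0.15,0],"jaw":0.71},{"delta_pos":[-14.2,0,-19],"twist":[0,-0.18,0],"jaw":0.71},{"delta_pos":[-16.5,0,-22],"twist":[0,-0.2,0],"jaw":0.71},{"delta_pos":[-18.8,0,-25],"twist":[0,-0.23,0],"jaw":0.71},{"delta_pos":[-21,0,-28],"twist":[0,-0.25,0],"jaw":0.71}]' 20
python3 - <<'E'
from plan import *
delta(disp(-10,37.5,150))
E
```

```text
time_s: 0.93
eef_pos: [356.9, 223.3, 231.2]
ee_rot: [0.507, -0.507, -0.493, 0.493]
force: [0.8, 1.1, 0.1]
grip_width: 0.712
t 0.9333 tcp [356.908 223.311 231.231] f [0.817 1.139 0.056] w 0.7117915132545313
in disp [-86.876 145.21  231.231] R [[0.029371363633586334, -0.00012997570901207567, -0.9995685599820652], [0.9995685664524724, -5.912418597564528e-05, 0.02937137151173802], [-6.291624227267034e-05, -0.9999999898053231, 0.0001281830751650448]]
delta cm [-10.284   8.123  -8.329] twist [-0.    -0.061 -0.   ]
```

```bash
python3 -m handwheel '[{"delta_pos":[-2,0,-1.6],"twist":[0,-0.01,0],"jaw":0.71},{"delta_pos":[-4,0,-3.3],"twist":[0,-0.02,0],"jaw":0.71},{"delta_pos":[-6,0,-5],"twist":[0,-0.03,0],"jaw":0.71},{"delta_pos":[-8,1,-6.5],"twist":[0,-0.045,0],"jaw":0.71},{"delta_pos":[-9.5,3,-7.7],"twist":[0,-0.06,0],"jaw":0.71},{"delta_pos":[-10.28,5,-8.33],"twist":[0,-0.061,0],"jaw":0.71},{"delta_pos":[-10.28,7,-8.33],"twist":[0,-0.061,0],"jaw":0.71},{"delta_pos":[-10.28,8.1,-8.33],"twist":[0,-0.061,0],"jaw":0.71},{"delta_pos":[-10.28,8.1,-8.33],"twist":[0,-0.061,0],"jaw":0.71},{"delta_pos":[-10.28,8.1,-8.33],"twist":[0,-0.061,0],"jaw":0.71}]'
python3 - <<'E'
from plan import *
delta(disp(-10,37.5,100))
from rig import imaging
import cv2,pickle
for n in ("wrist","top"):
    c=imaging.capture(n);pickle.dump(c,open(n+"1.pkl","wb"));cv2.imwrite(f"pics/{n}1.png",c["frame"][:,:,::-1])
E
```

```text
time_s: 1.77
eef_pos: [436.3, 119.8, 150.2]
ee_rot: [0.493, -0.492, -0.507, 0.508]
force: [-0.5, -0.0, -0.6]
grip_width: 0.712
t 1.7667 tcp [436.293 119.768 150.242] f [-0.47  -0.012 -0.569] w 0.7123706366666709
in disp [-10.781  39.226 150.242] R [[-0.030250463644661607, -0.0009861819483906187, -0.9995418635026989], [0.9995423498540007, -4.710584128947426e-05, -0.030250431887534568], [-1.7251830525866207e-05, -0.9999995126129835, 0.000987155595617295]]
delta cm [-0.172  5.024 -0.083] twist [-0.001 -0.001 -0.   ]
```

View pics/wrist1.png

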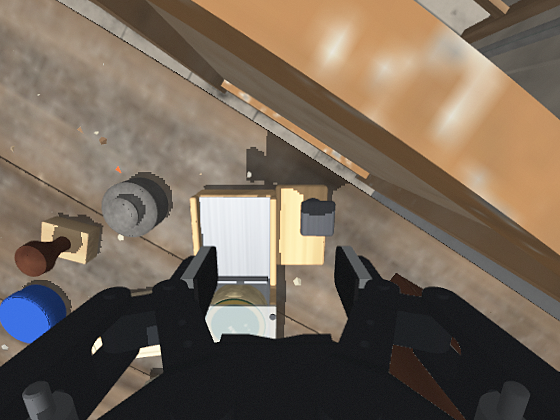

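View pics/top1.png

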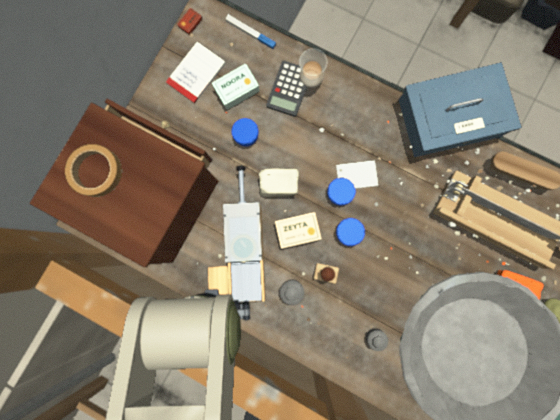

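```bash
python3 - <<'E'
from plan import *
import pickle
from h import cloud
W=cloud(pickle.load(open("wrist1.pkl","rb")))
P=(W-O)@D
np.set_printoptions(precision=0,suppress=True)
z=P[...,2]
m=(z>46)&(z<58)&(P[...,1]>40)&(P[...,1]<100); m[:,:295]=0;m[:,340:]=0;m[190:240]&=True;m[:190]=0;m[245:]=0
k=P[m];print("key",len(k),k.mean(0),k.min(0),k.max(0))
m=(z>25)&(z<34);m[:190]=0;m[275:]=0;m[:,:195]=0;m[:,:]&=True;m[:,272:]=0;k=P[m];print("floor",len(k),np.percentile(k,[2,50,98],axis=0))
m=(z>37)&(z<44)&(P[...,0]<70)&(abs(P[...,1])<45);k=P[m]
for s in(k[k[:,1]>0],k[k[:,1]<0]):print("wall",len(s),s.mean(0))
# finger tips
for a,b in((180,240),(320,380)):
    q=P[235:310,a:b].reshape(-1,3);q=q[(q[:,2]>130)&(q[:,2]<230)]
    t=q[q[:,2]<np.nanmin(q[:,2])+12]
    print("tip",len(q),q.min(0),"low:",t.min(0),t.max(0))
    print(np.percentile(q,[1,5,25,50,75,95,99],axis=0))
for v in(250,265,280,295):print(v,[list(P[v,u].round()) for u in(190,200,210,215,340,345,352,360,365)])
E
python3 - <<'E'
import cv2
f=cv2.imread("pics/wrist1.png")[180:340,150:400]
cv2.imwrite("pics/wc.png",cv2.resize(f,None,fx=3,fy=3))
E
```

```text
key 1226 [-2. 75. 51.] [-18.  61.  46.] [15. 91. 54.]
floor 5158 [[-18. -31.  28.]
 [ 16.   3.  30.]
 [ 60.  32.  32.]]
wall 785 [16. 30. 40.]
wall 557 [ -8. -28.  40.]
tip 2063 [-28.  -4. 155.] low: [-22.  -4. 155.] [  1.  10. 167.]
[[-27.  -3. 157.]
 [-27.  -1. 161.]
 [-21.   7. 172.]
 [-19.   9. 183.]
 [-13.   9. 193.]
 [ -3.  14. 219.]
 [  0.  17. 221.]]
tip 2363 [-28.  61. 155.] low: [-22.  70. 155.] [  1.  84. 167.]
[[-27.  63. 157.]
 [-27.  66. 162.]
 [-21.  70. 173.]
 [-20.  70. 184.]
 [-14.  74. 195.]
 [ -3.  81. 219.]
 [ -0.  83. 221.]]
250 [[np.float64(49.0), np.float64(-54.0), np.float64(-1.0)], [np.float64(-21.0), np.float64(4.0), np.float64(166.0)], [np.float64(-22.0), np.float64(9.0), np.float64(166.0)], [np.float64(-17.0), np.float64(9.0), np.float64(156.0)], [np.float64(-21.0), np.float64(70.0), np.float64(164.0)], [np.float64(-21.0), np.float64(72.0), np.float64(165.0)], [np.float64(-21.0), np.float64(76.0), np.float64(166.0)], [np.float64(49.0), np.float64(131.0), np.float64(1.0)], [np.float64(49.0), np.float64(137.0), np.float64(0.0)]]
265 [[np.float64(-21.0), np.
[... 838 characters left out ...]
.0)], [np.float64(-18.0), np.float64(70.0), np.float64(189.0)], [np.float64(-20.0), np.float64(72.0), np.float64(193.0)], [np.float64(-20.0), np.float64(74.0), np.float64(192.0)]]
295 [[np.float64(-22.0), np.float64(11.0), np.float64(207.0)], [np.float64(-12.0), np.float64(9.0), np.float64(189.0)], [np.float64(-2.0), np.float64(9.0), np.float64(174.0)], [np.float64(75.0), np.float64(-19.0), np.float64(47.0)], [np.float64(-0.0), np.float64(70.0), np.float64(171.0)], [np.float64(-6.0), np.float64(70.0), np.float64(180.0)], [np.float64(-12.0), np.float64(70.0), np.float64(190.0)], [np.float64(-15.0), np.float64(72.0), np.float64(195.0)], [np.float64(-21.0), np.float64(70.0), np.float64(205.0)]]
```

View pics/wc.png

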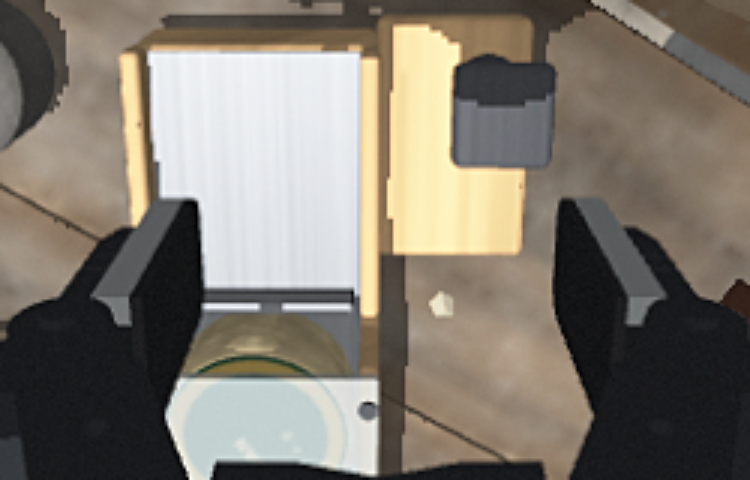

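```bash
python3 - <<'E'
from plan import *
import pickle
from h import cloud
W=cloud(pickle.load(open("wrist1.pkl","rb")))
P=(W-O)@D
np.set_printoptions(precision=1,suppress=True)
for a,b in((170,235),(325,400)):
    q=P[235:320,a:b].reshape(-1,3)
    for lo in range(153,190,3):
        t=q[(q[:,2]>=lo)&(q[:,2]<lo+3)]
        if len(t): print(lo,len(t),"x",t[:,0].min(),t[:,0].max(),"y",t[:,1].min(),t[:,1].max())
E
```

```text
153 11 x -15.598063492626187 -1.9418726780074562 y 8.842102484507672 9.488155715231999
156 41 x -19.3904215804627 0.4265903958711535 y 8.832714664433528 9.658464583044479
159 79 x -21.40130963649447 0.5391843965557848 y -1.4458394702981376 9.682675011588104
162 103 x -21.855891193133438 0.8079188344996301 y -3.026024212323287 9.789817038767005
165 98 x -21.82686867110194 0.9686968241471348 y -4.0710329651511605 9.935723653287791
168 135 x -21.816408468827277 1.0138402497016277 y -4.132924681102836 9.798395291779013
171 154 x -21.89418162316938 0.8135442959798865 y -4.4258333463835795 9.819884673090849
174 145 x -21.74821222124912 0.6792571486970017 y -4.14433971415719 9.744107519707626
177 163 x -22.03765116122615 1.038868868272799 y -4.265340965977091 9.887732760453078
180 165 x -21.840777884851498 1.5119343785635895 y -4.495529547888875 9.748818432717156
183 182 x -21.822438309632474 0.7113805446940563 y -4.597841126979871 9.72945904110884
186 156 x -21.81210645914308 0.7010449148035918 y 2.469390353424243 9.800693133238232
189 142 x -21.638976303772576 -5.221460269005505 y 2.44261
[... 451 characters left out ...]
34293387903
168 127 x -21.510982461594022 0.7867048653049423 y 69.60838851920273 83.67012247978981
171 135 x -21.582891993913584 0.5618124893870658 y 69.60390717079176 83.2983314967861
174 157 x -21.49857600442478 0.6384034927249626 y 69.6586740252615 83.43552102987168
177 157 x -21.680225883742292 1.560684504426779 y 69.65234620309742 83.73299347062432
180 170 x -21.675661136443345 1.1046900946084426 y 69.6412305290613 83.43469223718903
183 177 x -21.58110256583042 1.338251137677147 y 69.58067959211351 83.46723606820078
186 159 x -21.489701601612747 0.8678879926170439 y 69.61799790597213 82.61879961587223
189 141 x -21.501885542905637 -4.132295284950824 y 69.66272752345827 76.38154972841151
```

```bash
python3 -m handwheel '[{"delta_pos":[-0.2,1,0],"twist":[0,0,0],"jaw":0.71},{"delta_pos":[-0.2,2.5,0],"twist":[0,0,0],"jaw":0.71},{"delta_pos":[-0.2,4,0],"twist":[0,0,0],"jaw":0.71},{"delta_pos":[-0.2,5.5,0],"twist":[0,0,0],"jaw":0.71},{"delta_pos":[-0.2,7,0],"twist":[0,0,0],"jaw":0.71},{"delta_pos":[-0.2,8.5,0],"twist":[0,0,0],"jaw":0.71},{"delta_pos":[-0.2,9.2,0],"twist":[0,0,0],"jaw":0.71},{"delta_pos":[-0.2,9.5,0],"twist":[0,0,0],"jaw":0.71},{"delta_pos":[-0.2,9.5,0],"twist":[0,0,0],"jaw":0.71},{"delta_pos":[-0.2,9.5,0],"twist":[0,0,0],"jaw":0.71}]'
python3 - <<'E'
from plan import *
from rig import imaging
import cv2,pickle
for n in ("wrist","scene"):
    c=imaging.capture(n);pickle.dump(c,open(n+"2.pkl","wb"));cv2.imwrite(f"pics/{n}2.png",c["frame"][:,:,::-1])
delta(disp(-10,37,33))
from h import cloud
P=(cloud(pickle.load(open("wrist2.pkl","rb")))-O)@D
for a,b in((170,235),(325,400)):
    q=P[235:320,a:b].reshape(-1,3); q=q[q[:,2]>53]
    for lo in range(53,80,3):
        t=q[(q[:,2]>=lo)&(q[:,2]<lo+3)]
        if len(t): print(lo,len(t),"x",t[:,0].min(),t[:,0].max(),"y",t[:,1].min(),t[:,1].max())
m=(P[...,2]>46)&(P[...,2]<56)&(P[...,1]>55)&(P[...,1]<95);m[235:]=0
k=P[m];print("key",len(k),np.percentile(k,[2,50,98],axis=0))
E
```

```text
time_s: 2.7
eef_pos: [437.0, 117.8, 56.1]
ee_rot: [-0.492, 0.493, 0.508, -0.507]
force: [-0.2, 0.4, 0.3]
grip_width: 0.71
t 2.8 tcp [437.013 117.798  56.118] f [ 0.668 -0.221 -0.408] w 0.707087295870357
in disp [-10.123  37.235  56.118] R [[-0.030294714176371945, 0.0015978172101251964, -0.9995397327135802], [0.9995410089953443, 8.041582372803058e-06, -0.030294740003872056], [-4.036757585895723e-05, -0.9999987234569334, -0.001597327443838198]]
delta cm [-0.023  2.312 -0.009] twist [ 0.002 -0.001 -0.   ]
59 13 x -17.263452421092968 -0.6560110027663674 y 6.718606183662949 7.660481936058073
62 45 x -18.83945764949218 1.5723156704655636 y 6.76026686178645 7.747425165686276
65 77 x -21.002427284236603 2.114098350200305 y -2.8767114074060474 7.710495831071621
68 97 x -21.108753604627225 1.1278936552694319 y -5.222986031987027 7.705946493336356
71 118 x -21.23571646830155 1.2047374199513692 y -5.906610683393356 7.895521517897977
74 129 x -21.073696712648598 1.7736424033345473 y -6.539603475226121 7.914114504896797
77 143 x -21.080326036653176 2.1447613179855325 y -6.016015877754259 7.832165585105898
53 7 x -15.741842104494298 9.514300614539636 y 66.68140081688821 86.79381501799516
59 15 x -16.066176106689614 -0.15419976193951004 y 67.79228220127128 68.1461623747468
62 43 x -19.026261150031097 1.8946184217835798 y 67.7036706243685 68.31291398332527
65 84 x -20.658105474525243 0.4268099257637105 y 67.60918936064233 80.25281311894116
68 106 x -20.907043186317846 1.423948338874868 y 67.65318216440612 80.37539259680658
71 115 x -21.114155619929818 1.8176234969539156 y 67.6422242810762 81.78746595704938
74 141 x -21.082242031504187 1.7324299518252284 y 67.61597825872256 81.96364633834577
77 139 x -20.86624891425374 1.5529011261665646 y 67.74303839948284 81.53176895538401
key 522 [[-105.418   55.753   46.377]
 [ -93.24    75.188   51.381]
 [ -81.721   93.836   55.824]]
```

View pics/wrist2.png

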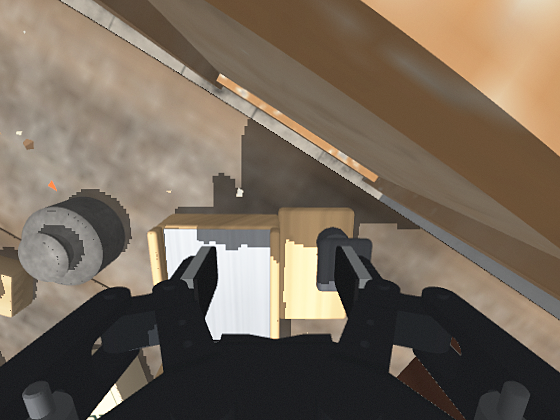

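View pics/scene2.png

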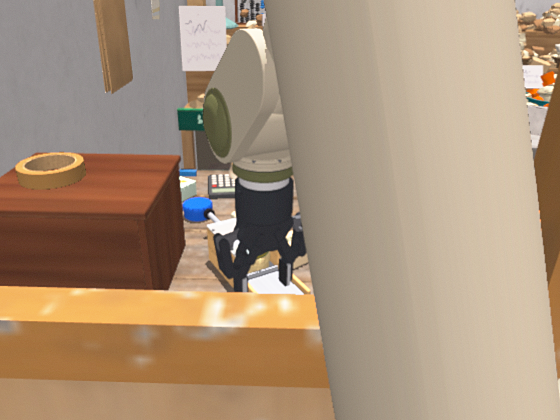

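```bash
python3 -m handwheel '[{"delta_pos":[0,0.5,0],"twist":[0,0,0],"jaw":0.71},{"delta_pos":[0,0.9,0],"twist":[0,0,0],"jaw":0.71},{"delta_pos":[0,1.3,0],"twist":[0,0,0],"jaw":0.71},{"delta_pos":[0,1.7,0],"twist":[0,0,0],"jaw":0.71},{"delta_pos":[0,2.1,0],"twist":[0,0,0],"jaw":0.71},{"delta_pos":[0,2.3,0],"twist":[0,0,0],"jaw":0.71},{"delta_pos":[0,2.4,0],"twist":[0,0,0],"jaw":0.71},{"delta_pos":[0,2.4,0],"twist":[0,0,0],"jaw":0.71},{"delta_pos":[0,2.4,0],"twist":[0,0,0],"jaw":0.71},{"delta_pos":[0,2.4,0],"twist":[0,0,0],"jaw":0.71}]'
python3 - <<'E'
from plan import *
from rig import imaging
import cv2,pickle
for n in ("wrist","top"):
    c=imaging.capture(n);pickle.dump(c,open(n+"3.pkl","wb"));cv2.imwrite(f"pics/{n}3.png",c["frame"][:,:,::-1])
delta(disp(-10,37,33))
E
```

```text
time_s: 3.63
eef_pos: [436.8, 117.9, 32.3]
ee_rot: [-0.492, 0.493, 0.508, -0.507]
force: [-5.2, 0.2, 20.9]
grip_width: 0.712
t 3.7333 tcp [436.838 117.896  32.319] f [-5.399 -0.214 20.643] w 0.7118116232154296
in disp [-10.295  37.338  32.319] R [[-0.030035406497655542, 0.0008793033829155861, -0.9995484486417262], [0.9995487848563813, 0.00034444701947877743, -0.03003511359030714], [0.0003178815069730945, -0.9999995540908064, -0.0008892522341603926]]
delta cm [-0.034 -0.068 -0.03 ] twist [ 0.001 -0.001  0.   ]
```

View pics/wrist3.png

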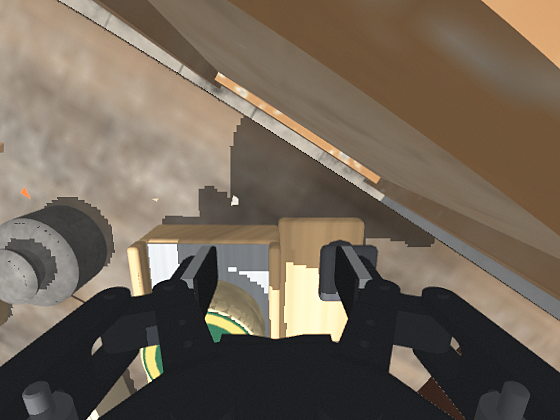

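View pics/top3.png

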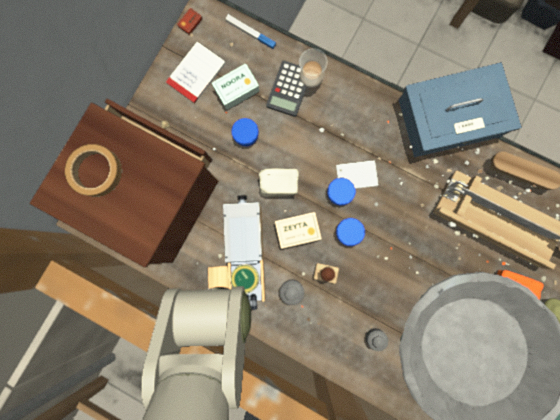

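```bash
python3 -m handwheel '[{"delta_pos":[0,0,0],"twist":[0,0,0],"jaw":0.71},{"delta_pos":[0,0,0],"twist":[0,0,0],"jaw":0.71},{"delta_pos":[0,0,0],"twist":[0,0,0],"jaw":0.71},{"delta_pos":[0,0,0],"twist":[0,0,0],"jaw":0.71},{"delta_pos":[0,0,0],"twist":[0,0,0],"jaw":0.71},{"delta_pos":[0,0,0],"twist":[0,0,0],"jaw":0.71},{"delta_pos":[0,0,0],"twist":[0,0,0],"jaw":0.71},{"delta_pos":[0,0,0],"twist":[0,0,0],"jaw":0.71},{"delta_pos":[0,0,0],"twist":[0,0,0],"jaw":0.71},{"delta_pos":[0,0,0],"twist":[0,0,0],"jaw":0.71}]'
python3 - <<'E'
from plan import *
from rig import imaging
import cv2,pickle
from h import cloud
for n in ("wrist","top"):
    c=imaging.capture(n);pickle.dump(c,open(n+"4.pkl","wb"));cv2.imwrite(f"pics/{n}4.png",c["frame"][:,:,::-1])
    P=(cloud(c)-O)@D
    m=(P[...,0]>-20)&(P[...,0]<20)&(P[...,1]>62)&(P[...,1]<90)&(P[...,2]>20)&(P[...,2]<60)
    if n=="wrist":m[285:]=0;m[:,345:]=0
    k=P[m]; print(n,"key",len(k),np.percentile(k,[2,50,98],axis=0))
    m=(P[...,0]>-20)&(P[...,0]<80)&(abs(P[...,1])<33)&(P[...,2]>54)&(P[...,2]<66)
    k=P[m]; print(n,"tin",len(k),np.percentile(k,[2,50,98],axis=0))
delta(disp(-10,37,33))
E
```

```text
time_s: 4.57
eef_pos: [436.8, 117.9, 32.3]
ee_rot: [-0.492, 0.493, 0.508, -0.507]
force: [-5.3, -0.6, 20.9]
grip_width: 0.708
wrist key 832 [[-19.133  62.239  33.19 ]
 [-10.328  67.316  37.829]
 [  2.362  69.666  57.039]]
wrist tin 2270 [[-17.299 -27.496  54.412]
 [ 11.164   7.761  59.064]
 [ 41.047  26.896  64.75 ]]Traceback (most recent call last):
  File "<stdin>", line 10, in <module>
    return _quantile_unchecked(
        a, q, axis, out, overwrite_input, method, keepdims, weights)
    return _ureduce(a,
                    func=_quantile_ureduce_func,
    ...<5 lines>...
                    overwrite_input=overwrite_input,
                    method=method)
    r = func(a, **kwargs)
    result = _quantile(arr,
                       quantiles=q,
    ...<2 lines>...
                       out=out,
                       weights=wgt)
    slices_having_nans = np.isnan(arr[-1, ...])
                                  ~~~^^^^^^^^^
IndexError: index -1 is out of bounds for axis 0 with size 0
```

```bash
python3 - <<'E'
from plan import *
import pickle,cv2
from h import cloud
c=pickle.load(open("top4.pkl","rb"));P=(cloud(c)-O)@D
hsv=cv2.cvtColor(c["frame"],cv2.COLOR_RGB2HSV)
m=(abs(P[...,0]-35)<45)&(abs(P[...,1])<33)&(P[...,2]>54)&(P[...,2]<66)
k=P[m];print("tin",len(k),np.percentile(k,[1,50,99],axis=0),k.mean(0))
print(cv2.minEnclosingCircle(k[:,:2].astype(np.float32)))
g0=pickle.load(open("top0.pkl","rb"));P0=(cloud(g0)-O)@D
d=cv2.absdiff(c["frame"],g0["frame"]).max(2)>60
n,l,s,ce=cv2.connectedComponentsWithStats(d.astype(np.uint8))
for a in s[1:]:
    if a[4]>8:print(a)
delta(disp(-10,37,33))
E
```

```text
tin 667 [[  7.688 -29.036  55.231]
 [ 40.069  -1.899  59.848]
 [ 71.076  30.703  63.778]] [40.611 -0.508 59.757]
((40.49262237548828, 0.11607564240694046), 41.52080535888672)
[236 165  11  35 159]
[234 262  11   2  15]
[ 148  264  112  144 5507]
[157 292  17  33 339]
[230 302  10  12  69]
[242 303  15  30 172]
[181 361  23  12 148]
[142 366  13  33 337]
[156 366   2  10  12]
[183 373  11   3  17]
[203 375  18  18  67]
[157 387  27  24 231]
[184 409  15  11 120]
[226 408   3  12  21]
t 4.6667 tcp [436.838 117.927  32.334] f [-5.047 -0.129 20.394] w 0.703853252636111
in disp [-10.294  37.369  32.334] R [[-0.030056041982922416, 0.0009188458713934589, -0.9995477927856103], [0.9995481545146089, 0.0003758479556665306, -0.03005570735740204], [0.0003480614318923658, -0.9999995072301681, -0.0009297271969694598]]
delta cm [-0.037 -0.067 -0.03 ] twist [ 0.001 -0.001  0.   ]
```

View pics/top4.png

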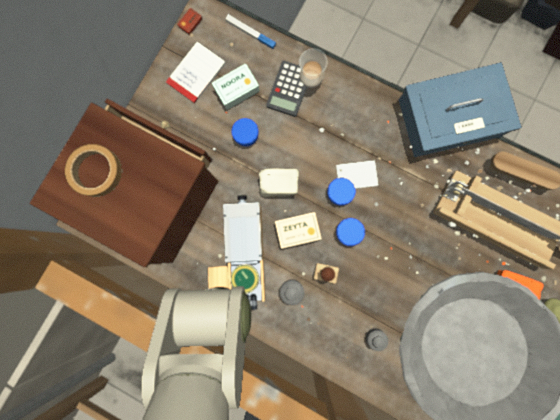

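```bash
python3 - <<'E'
from plan import *
import pickle,cv2
from h import cloud
c=pickle.load(open("top4.pkl","rb"));P=(cloud(c)-O)@D
for u in (238,243,248,253):
    print(u,[(v,int(P[v,u,0]),int(P[v,u,2])) for v in range(256,298,2)])
f=c["frame"][225:315,200:290,::-1];cv2.imwrite("pics/c4.png",cv2.resize(f,None,fx=6,fy=6))
f=cv2.imread("pics/wrist4.png")[200:350,120:400];cv2.imwrite("pics/w4.png",cv2.resize(f,None,fx=2.8,fy=2.8))
E
```

```text
238 [(256, 83, 72), (258, 79, 73), (260, 74, 73), (262, 70, 56), (264, 65, 29), (266, 61, 60), (268, 57, 61), (270, 53, 61), (272, 49, 59), (274, 44, 61), (276, 40, 63), (278, 36, 57), (280, 31, 59), (282, 27, 61), (284, 23, 59), (286, 36, 293), (288, 34, 301), (290, 31, 309), (292, 29, 312), (294, 26, 318), (296, 24, 321)]Traceback (most recent call last):
  File "<stdin>", line 6, in <module>
ValueError: cannot convert float NaN to integer
```

```bash
python3 - <<'E'
from rig import ctrl,telemetry
print(ctrl.finish_job()); s=telemetry.sense(); print(s["time_s"],s["force"],s["eef_pos"])
E
```

```text
the job is handed in; nothing more can be done
None
the job is handed in; nothing more can be done
```

The key is fully down and the tin is held on the open landing. I handed the job in at about 4.7 s, with the finger still against the tin.

I pressed the release key with the left fingertip while the right fingertip went into the lane and stopped the tin.

**Last checks:**
- **Key:** its top measured about 38 mm above the counter, the fully-down height, with a steady push of about 21 N.
- **Holding force:** the tin pushes back on the finger with about 5 N. The tool pose did not change over nearly a second of waiting.
- **Tin position:** its back edge is at about x = +64 mm in the dispenser frame, clear of the hood. The front, worked out from the 63 mm diameter, is near +2 mm, well short of the lip. It stands upright, not lifted or pinched.
- **Surroundings:** comparing the top picture before and after, only the arm, the tin and key area, and the pusher rod changed.

**Checks that failed or disagreed:**
- **Tin circle fit:** the automatic fit was unusable (41 mm radius instead of 31.5 mm), probably because points from the hood edge got mixed in. I used a depth profile along one image column instead.
- **Close-up pictures:** the script making a last set failed on a missing depth value, so I did not look at those.
- **Key position:** the wrist and top cameras disagreed by about 2 mm along the lane, which is within the calibration tolerance.

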